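# Sweep the used caps into the bench tray

## Task

Sweep the three blue bottle caps across the bench with the fingers, through the open side of the green three-walled tray, until every blue cap lies wholly inside it. Do not pick the caps up or tip them: they stay flat on the bench all the way. Leave the orange cap, the vial, the timer, the dish and everything else on the bench where they are.

Things in the scene. Friction and masses are not known exactly. Their poses are not given: they have to be found in the camera images.
- tray: green tray fixed to the bench, 150 mm deep (x) by 240 mm wide (y), three walls 6 mm thick, 35 mm high. The whole -x side is open, with no lip: the pale base sheet is level with the bench. Origin: middle of its floor; x points from the open side to the back wall (open edge x = -75 mm, inner faces: back wall x = 69 mm, side walls y = -114 and 114 mm), z up
- cap_a: blue screw cap lying flat on the bench, a solid-walled disc 40 mm in diameter and 22 mm high, about 22 g, slides freely; one of three alike. Origin: centre of its underside, z up
- cap_b: blue screw cap lying flat on the bench, a solid-walled disc 40 mm in diameter and 22 mm high, about 22 g, slides freely; one of three alike. Origin: centre of its underside, z up
- cap_c: blue screw cap lying flat on the bench, a solid-walled disc 40 mm in diameter and 22 mm high, about 22 g, slides freely; one of three alike. Origin: centre of its underside, z up
- cap_orange: orange screw cap of the same size as the blue ones (40 mm in diameter, 22 mm high), lying flat among them; only a bystander, to be left alone. Origin: centre of its underside, z up
- vial: small amber vial with a white cap, 28 mm in diameter, 60 mm high, upright at the far edge of the area of the caps; only a bystander, to be left alone. Origin: centre of its underside, z up
- timer: flat white bench timer, 62 by 62 mm, 20 mm high, lying at the near edge of the area of the caps; only a bystander, to be left alone. Origin: centre of its underside, z up
- dish: small white culture dish with a beige disc on top, 60 mm in diameter, 15 mm high, lying between the caps and the near end of the tray; only a bystander, to be left alone. Origin: centre of its underside, z up
There are look-alikes about, which are no part of the job. Leave any pink look-alike of the cap_c alone.

How it is judged (in metres and radians):
At the end, for the whole second after the job is handed in: All three blue caps lie flat and still on the floor of the tray, wholly inside its three walls and past its open edge (2 mm of overhang allowed); the orange cap, the vial, the timer and the dish are within 15 mm of where they stood (x of cap_a in the frame of tray between -0.057 and 0.06 m and y of cap_a in the frame of tray between -0.105 and 0.105 m and height (world z) of each of cap_a, cap_b, cap_c below 0.008 m and linear speed of each of cap_a, cap_b, cap_c below 0.02 m/s and x of cap_b in the frame of tray between -0.057 and 0.06 m and y of cap_b in the frame of tray between -0.105 and 0.105 m and x of cap_c in the frame of tray between -0.057 and 0.06 m and y of cap_c in the frame of tray between -0.105 and 0.105 m and distance of each of cap_orange, vial, timer, dish from where it was at the start of the episode below 0.015 m); the robot touches nothing.
It fails at once if a blue cap was lifted or tipped (its underside's centre rose more than 10 mm off the bench) (height (world z) of any of cap_a, cap_b, cap_c above 0.01 m).
It fails at once if the orange cap was pushed more than 15 mm from its place (distance of cap_orange from where it was at the start of the episode above 0.015 m).
It fails at once if the vial, the timer or the dish was pushed more than 15 mm from its place (distance of any of vial, timer, dish from where it was at the start of the episode above 0.015 m).
It also fails if it takes over 67 s, if anything falls off the work surface, if the arm or the gripper's body presses on something with over 40 N, if the wrist force passes 120 N, or if a joint passes its speed limit or range.

## Robot

A 6-joint arm with a two-finger parallel gripper is mounted at the origin on the work surface. World frame = base frame: x ahead of the robot, y to its left, z up, the work surface at z = 0. Lengths are in m, angles in degrees, forces in N, time in s.
With the tool pointing down it reaches from about 0.325 to 0.775 m from the base axis. Payload 5.5 kg.
Tool frame: the origin (TCP) lies at the centre of the arm's flange, where the gripper is bolted on; the fingertips stand 182 mm ahead of it and the grasp point (between the pads) lies 163 mm ahead of it; z points along the fingers, y is the line along which they close (so a half turn about z gives the same grasp; the last joint's range is limited). The gripper opens to 88 mm and grips with 3 to 60 N. Pads are 20 mm wide; open, the fingers measure 115 mm over their backs; the gripper's body (75 mm by 178 mm) begins 61 mm behind the grasp point.
Start: joints at [-69.139, 5.22, 70.514, -0, 104.267, -3.249], TCP at [0.245, -0.548, 0.405] pointing down, gripper open.
Joint ranges: [-164.24, 164.24], [-49.07, 125.15], [9.68, 141.18], [-86.29, 266.29], [3.28, 154.24], [-151.56, 151.56]. Speed limits (degrees/s): [147.25, 147.25, 172.46, 180, 180, 180].

## Interface

Orientations are given as [roll, pitch, yaw] about the fixed x, y, z axes, in that order (R = Rz(yaw) Ry(pitch) Rx(roll)).
In Python, from station import r gives the robot as it stands. The module is installed in compiled form; this text tells all that it offers. Calls block until the motion is done:
- r.reach(position, orientation): joint-space move of the TCP to a pose.
- r.servo_line(position, rotation=None, speed=0.15): straight line of the TCP; rotation=None keeps the orientation; speed is the mean speed in m/s.
- r.move_joints(angles): joint-space move.
- r.let_go() and r.grab(squeeze=None): open the fingers fully, or close them until they stop; squeeze is the grip in N (None keeps the last).
- r.wait(seconds).
- r.inverse_kinematics(position, orientation): joint angles nearest the present ones, or None.
- r.sense(): the state.
- r.snapshot(name): name is "side" or "top" or "wrist"; returns a dict with "frame" (420x560x3 uint8, red, green, blue), "fx", "fy", "cx", "cy" (pixels), "R" (3x3) and "t" (3): a world point X has camera coordinates R X + t. Camera axes: x right, y down, z forward; pixel columns grow to the right and rows downward; lengths in m; the calibration is good to about 2 mm. The wrist camera is an equidistant fisheye: a pixel r from the principal point sees the ray r / f radians off the axis. A picture is of the moment at which its call begins. There is no depth.
A pose or a line that the arm cannot do raises r.IKError and nothing moves.
- r.hand_in(): hands the job in; it is judged then, once.
The state is a dict: "clock": time; "joints": joint angles; "joint_vel": joint speeds; "joint_torque": joint torques, N m; "tcp_pos": TCP position; "orientation": TCP orientation; "contact_force": force on the tool from outside, world axes, zero at the start; "torque": the same for the moment, N m; "opening": finger opening in m; "gripper_force": force on a finger pad.
Only numpy, scipy, OpenCV 4.12 (cv2) and the standard library are available. Lean on these libraries where they do the work, as an engineer would, in place of code of your own. Each camera call takes 0.05 s, during which the arm holds its last target. There are 200 camera calls.

## Working session

There is one attempt and no reset: what is moved stays moved. The work goes in short steps, each a Python script; the robot and the scene stay as the last script left them, time stands still between calls to the robot, and variables do not carry over. Pictures are saved under pics/ and viewed, at most 10 in all, crops included, and the job is handed in when it is done.

```bash
mkdir -p pics; python3 - <<'E'
from station import r
import cv2,pickle
d={}
for n in("top","side"):
    s=r.snapshot(n); d[n]=s; cv2.imwrite(f"pics/{n}0.png",cv2.resize(s["frame"][:,:,::-1],(800,600),interpolation=cv2.INTER_CUBIC))
    print(n,s["fx"],s["fy"],s["cx"],s["cy"],s["R"],s["t"])
pickle.dump(d,open("s0.pkl","wb"))
q=r.sense();print(q["clock"],q["orientation"],q["opening"])
E
```

```text
top 541.9050002242021 541.9050002242021 281.182806577138 212.99495247888777 [[-0.03680528 -0.99930392  0.00608739]
 [-0.97062514  0.03429835 -0.23813958]
 [ 0.23776503 -0.01467337 -0.97121186]] [-0.02638033  0.56640449  0.99187835]
side 464.979800682897 464.979800682897 275.68703038341687 214.82771959845573 [[-0.80796579 -0.58901234 -0.0159919 ]
 [-0.26385637  0.38594018 -0.88398529]
 [ 0.52685016 -0.71001031 -0.46724112]] [0.41710321 0.19636275 0.65234778]
0.1 [-1.79900702e+02 -4.53167937e-03  2.41086770e+01] 0.0876718016069906
```

View pics/top0.png

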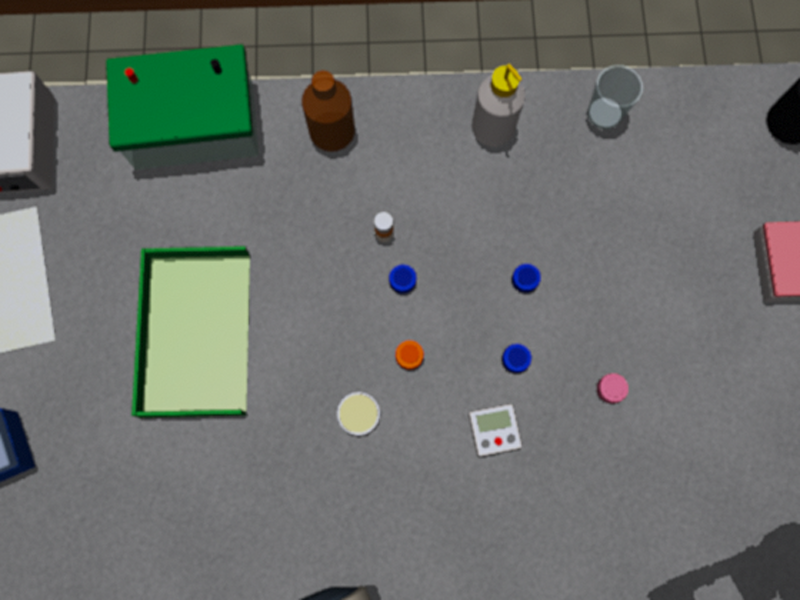

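View pics/side0.png

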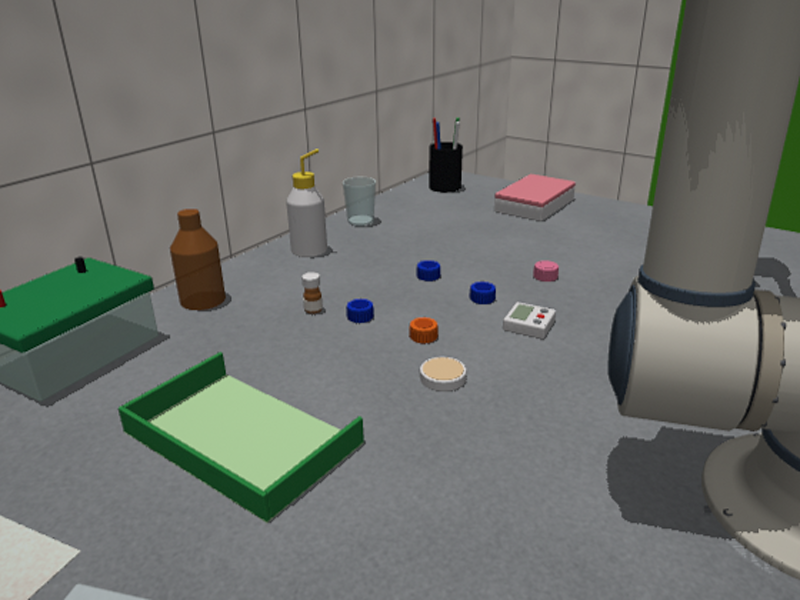

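The top view shows blue caps at (403,278), (526,277) and (517,358). The orange cap is at (409,354), the dish at (358,414), the timer at (496,430) and the vial base at about (384,237). The tray opens to the right, with its floor spanning columns 145–250 and rows 250–415. The pink look-alike at (613,388) is not blue, so I leave it alone.

```bash
cat > h.py <<'E'
import numpy as np,cv2
from station import r
def ray(s,u,v,z):  # 560x420 pixels
    R,t=np.array(s["R"]),np.array(s["t"]); d=R.T@[(u-s["cx"])/s["fx"],(v-s["cy"])/s["fy"],1]; c=-R.T@t
    return (c+d*(z-c[2])/d[2])[:2]
def blobs(s,lo,hi,z,amin=60):
    h=cv2.cvtColor(s["frame"],cv2.COLOR_RGB2HSV); m=cv2.inRange(h,lo,hi)
    n,_,st,ce=cv2.connectedComponentsWithStats(m)
    return [(np.round(ray(s,*ce[i],z),4),st[i,4],np.round(ce[i])) for i in range(1,n) if st[i,4]>amin]
BLUE=((112,150,60),(128,255,255))
E
python3 - <<'E'
from h import *
import pickle
d=pickle.load(open("s0.pkl","rb"));s=d["top"]
for b in blobs(s,*BLUE,.015):print("blue",b)
for b in blobs(s,(5,200,120),(14,255,255),.015):print("or",b)
k=.7
for n,u,v,z in [("A",403,277,.022),("B",526,276,.022),("C",517,357,.022),("orange",409.5,353.5,.022),("dish",358,413,.015),("timer",495.5,430,.02),("vialtop",384,221,.06),("vialbase",384,236,.0),
 ("tray open far in",250,259,0),("open near in",247,411,0),("back near in",144,411,0),("back far in",152,261,0),("far wall top open",246,248,.035),("near wall top open",245,411,.035),("back far top",144,249,.035),("back near top",134,414,.035)]:
    print(n,ray(s,(u+.5)*k-.5,(v+.5)*k-.5,z).round(4))
# side check
s=d["side"]
for b in blobs(s,*BLUE,.012):print("side blue",b)
for b in blobs(s,(5,200,120),(14,255,255),.012):print("side or",b)
E
```

```text
blue (array([ 0.6178, -0.0495]), np.int32(292), array([281., 194.]))
blue (array([ 0.6127, -0.2297]), np.int32(289), array([368., 194.]))
blue (array([ 0.4946, -0.2071]), np.int32(316), array([361., 250.]))
or (array([0.9329, 0.0617]), np.int32(62), array([226.,  59.]))
or (array([ 0.505 , -0.0549]), np.int32(290), array([286., 248.]))
A [ 0.6173 -0.0506]
B [ 0.6125 -0.2284]
C [ 0.4946 -0.2068]
orange [ 0.505  -0.0556]
dish [0.4249 0.0192]
timer [ 0.3941 -0.1701]
vialtop [ 0.6899 -0.026 ]
vialbase [ 0.688 -0.025]
tray open far in [0.6591 0.1744]
open near in [0.4349 0.1764]
back near in [0.4401 0.3214]
back far in [0.6611 0.3189]
far wall top open [0.6648 0.1737]
near wall top open [0.4311 0.1725]
back far top [0.6684 0.3199]
back near top [0.4325 0.3236]
side blue (array([ 0.6096, -0.2266]), np.int32(193), array([299., 189.]))
side blue (array([ 0.4919, -0.2048]), np.int32(227), array([338., 205.]))
side blue (array([ 0.6151, -0.0475]), np.int32(250), array([252., 217.]))
side or (array([ 0.5113, -0.066 ]), np.int32(137), array([296., 227.]))
```

```bash
cat >> h.py <<'E'
def push(p,q,gap=.055,zt=.005,speed=.1):
    """sweep cap centre from p to q with the flat 27 mm side of the closed fingers, facing the motion"""
    p,q=np.array(p),np.array(q); u=(q-p)/np.linalg.norm(q-p); o=[180,0,np.degrees(np.arctan2(u[1],u[0]))]
    z=.182+zt; a=p-u*gap; e=q-u*.030
    r.reach([*a,z+.09],o); r.servo_line([*a,z],speed=.15); r.servo_line([*(p-u*.034),z],speed=.08)
    r.servo_line([*e,z],speed=speed); f=r.sense()["contact_force"]
    r.servo_line([*(e-u*.02),z],speed=.1); r.servo_line([*(e-u*.02),z+.09],speed=.2)
    print("clock",r.sense()["clock"],"force",np.round(f,1))
def look(name=None):
    s=r.snapshot("top")
    for b in blobs(s,*BLUE,.015):print("blue",b)
    for b in blobs(s,(5,200,120),(14,255,255),.015):print("or",b)
    if name: cv2.imwrite(f"pics/{name}.png",cv2.resize(s["frame"][:,:,::-1],(800,600),interpolation=cv2.INTER_CUBIC))
E
python3 - <<'E'
from h import *
r.grab(10); print(r.sense()["opening"])
push((.617,-.0495),(.632,.28))
look("a")
E
```

```text
0.0002696239232961131
clock 9.1583 force [-0.5  1.2 -0.6]
blue (array([ 0.6126, -0.2296]), np.int32(291), array([368., 194.]))
blue (array([0.6358, 0.2884]), np.int32(78), array([118., 192.]))
blue (array([ 0.4945, -0.207 ]), np.int32(317), array([361., 250.]))
or (array([0.9399, 0.0625]), np.int32(142), array([225.,  56.]))
or (array([ 0.505 , -0.0551]), np.int32(289), array([286., 248.]))
```

View pics/a.png

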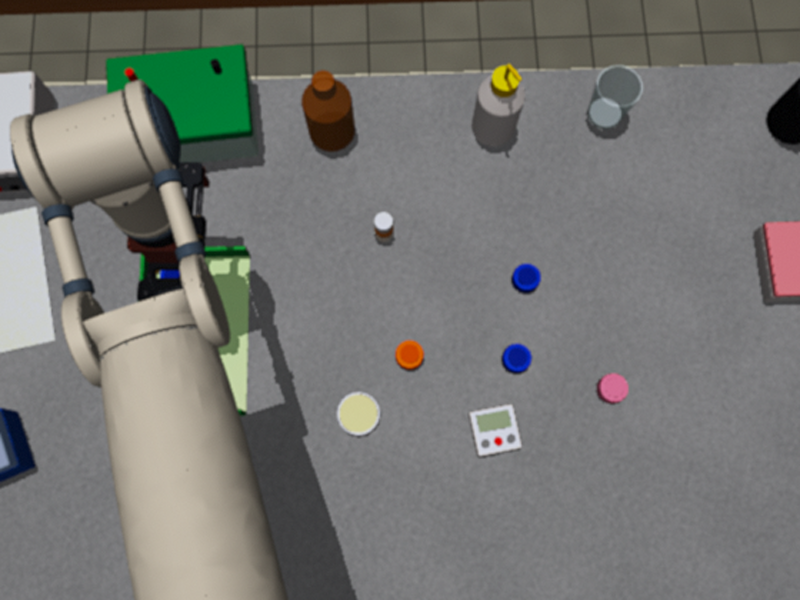

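Cap A is in the tray at about (168,273), partly hidden by the arm. The other objects have not moved. Next is B, then the first leg for C.

```bash
python3 - <<'E'
from h import *
push((.6128,-.2292),(.580,.272))
push((.4945,-.207),(.566,-.12))
r.reach([.45,-.42,.30],[180,0,60])
look("b"); print(r.sense()["clock"])
E
```

```text
clock 18.4 force [-0.2  0.9 -0.1]
clock 23.6 force [ 0.3 -0.2 -0.3]
blue (array([0.6329, 0.2815]), np.int32(282), array([122., 193.]))
blue (array([ 0.5678, -0.1189]), np.int32(300), array([316., 217.]))
blue (array([0.5807, 0.2731]), np.int32(287), array([125., 217.]))
or (array([0.9394, 0.0624]), np.int32(119), array([226.,  56.]))
or (array([ 0.5049, -0.055 ]), np.int32(290), array([286., 248.]))
24.7167
```

View pics/b.png

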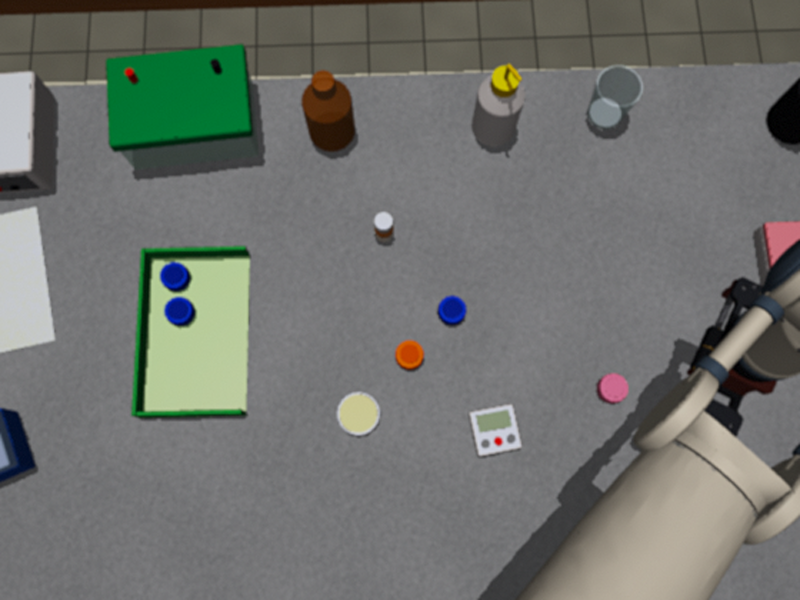

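A at (174,275) and B at (179,311) are both in the tray. C is at (452,310), and the bystanders are where they were. A straight line now takes C clear of the orange cap by about 16 mm.

```bash
python3 - <<'E'
from h import *
push((.5678,-.1189),(.53,.25))
r.reach([.45,-.42,.30],[180,0,60])
look("c"); print(r.sense()["clock"])
E
```

```text
clock 31.8 force [-0.7  0.9 -0.9]
blue (array([0.6329, 0.2815]), np.int32(282), array([122., 193.]))
blue (array([0.5808, 0.2732]), np.int32(285), array([125., 217.]))
blue (array([0.5305, 0.2511]), np.int32(290), array([135., 241.]))
or (array([0.9398, 0.0627]), np.int32(125), array([225.,  56.]))
or (array([ 0.5049, -0.055 ]), np.int32(287), array([286., 248.]))
34.0917
```

View pics/c.png

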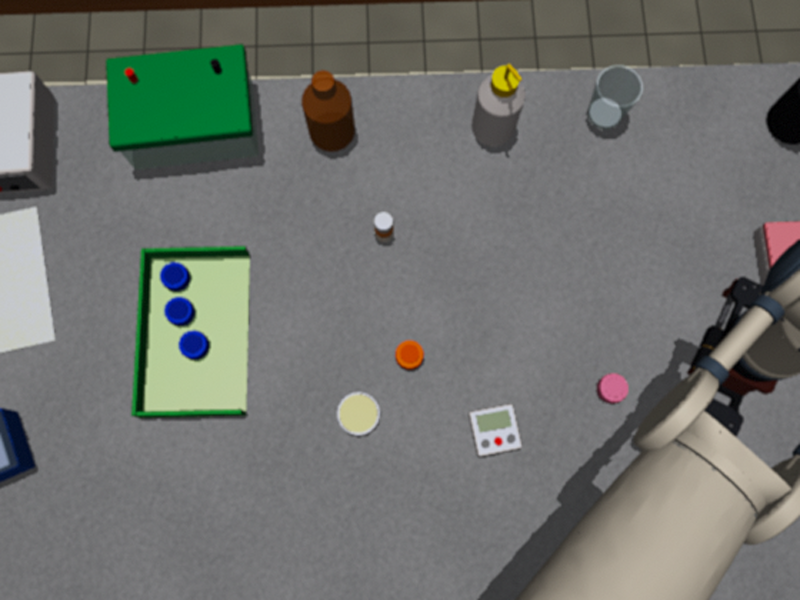

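All three caps, at (174,275), (179,311) and (194,345), are well inside the tray. Nothing else has moved.

```bash
python3 -c "
from station import r
print(r.hand_in())"
```

```text
the job is handed in; nothing more can be done
None
```

I swept all three blue caps flat into the tray and handed the job in at about 34 s; the last top picture shows them wholly inside and the bystanders unmoved, but no verdict came back.

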